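# Load a tube and dial up the dry-block heater

## Robot

A 6-joint arm with a two-finger parallel gripper is mounted at the origin on the work surface. World frame = base frame: x ahead of the robot, y to its left, z up, the work surface at z = 0. Lengths are in m, angles in rad, forces in N, time in s.
With the tool pointing down it reaches from about 0.225 to 0.875 m from the base axis. Payload 3.4 kg.
Tool frame: the origin (TCP) lies on the front face of the gripper's body, between the roots of the fingers; the fingertips stand 73 mm ahead of it and the grasp point (between the pads) lies 54 mm ahead of it; z points along the fingers, y is the line along which they close (so a half turn about z gives the same grasp; the last joint's range is limited). The gripper opens to 85 mm and grips with 20 to 120 N. Pads are 22 mm wide; open, the fingers measure 114 mm over their backs; the gripper's body (76 mm by 85 mm) begins 54 mm behind the grasp point. The pads swing forward as they close: fully open they stand 13 mm farther back than shut.
Start: joints at [0.99, 0.276, 1.505, -0, 1.361, -0.121], TCP at [0.255, 0.515, 0.304] pointing down, gripper open.
Joint ranges: [-2.89, 2.89], [-0.75, 2.08], [0.22, 2.7], [-1.18, 4.32], [0.11, 2.71], [-2.7, 2.7]. Speed limits (rad/s): [2.57, 2.57, 3.14, 3.14, 3.14, 3.14].

## Interface

Orientations are given as a rotation vector (axis times angle).
In Python, from cell import manip gives the robot as it stands.
- The arm moves only by the shell command python3 -m inch 'ROWS' [FORCE]. ROWS is JSON, a list of rows, each a list of 7 numbers: the shift along the tool's x, y, z in units of 30 mm (1.0 is 30 mm), then the turn, a rotation vector about the tool's x, y, z in units of 6 degrees (1.0 is 6 degrees), then the opening, from 0 (shut) to 1 (fully open). In form: [[tx, ty, tz, wx, wy, wz, grip], ...]. A call has 1 to 20 rows; each row shifts and turns the commanded pose from where the row before left it, along the tool's axes as they then stand; what a row does not reach is not made up. A row lasts 1/10 s, in which the tool goes at most 50 mm and 8.59 degrees, less where a joint would pass 70% of its speed; a pose out of reach is approached as far as the arm can. A call is refused whole if a number of a shift passes 1 or a number of a turn 1, either way. A call with a gripper value outside its range is refused whole. The fingers move at their own pace and stop on an object; FORCE is the grip in N (left out, the last holds). Time passes only in rows, so rows that do not move let the fingers close. It gives the time, the measured TCP pose, the force, the opening and the grip force at its end, in the units of the state.
- manip.observe(): the state, without advancing time (a new reading comes with each control period).
- manip.snapshot(name): name is "side" or "top"; returns the picture (384x512x3 uint8, red, green, blue); there is no depth.
- manip.calibration(name): a dict with "vertical_fov" (degrees; the focal length in pixels is half the picture's height over the tangent of half this angle, whatever the lens; pixels are square), "cx", "cy" (the principal point, pixels), "rvec" (rotation vector, rad) and "tvec" (3), from world to camera coordinates, as OpenCV has them. Camera axes: x right, y down, z forward; pixel columns grow to the right and rows downward; lengths in m; the calibration is good to about 2 mm. A picture is of the moment at which its call begins. calibration takes no time and is no camera call.
- manip.close_job(): hands the job in; it is judged then, once.
The state is a dict: "t": time; "q": joint angles; "dq": joint speeds; "joint_efforts": joint torques, N m; "eef_pos": TCP position; "orientation": TCP orientation; "ft_force": force on the tool from outside, world axes, zero at the start; "ft_torque": the same for the moment, N m; "gripper_width": finger opening in m; "gripper_force": force on a finger pad.
Only numpy, scipy, OpenCV 4.12 (cv2) and the standard library are available. Lean on these libraries where they do the work, as an engineer would, in place of code of your own. Each camera call takes 0.05 s, during which the arm holds its last target. There are 200 camera calls.

## Task

Put the blue-capped sample tube from the orange rack into the empty well of the dry-block heater, fully down on the well's floor. Also set the heater's temperature dial to nine clicks above zero, the tick with the red dot: it is a push-to-turn safety dial, so hold it pushed down against its spring while you turn, without pressing harder than 15 N, and leave it sprung up and locked on that click. Leave the other tubes, the beaker and the marker pen where they are.

Things in the scene. Friction and masses are not known exactly. Their poses are not given: they have to be found in the camera images.
- tube_blue: the sample tube: clear 5 ml screw-cap tube with a BLUE cap, 66 mm tall, about 15 g. Origin at the centre of its foot, z up along it. Body 16.4 mm diameter, tapering over the lowest 16 mm to a 6 mm foot; cap 21 mm diameter, 50 to 66 mm above the foot. Starts upright in a hole of the rack, foot on the hole's floor, cap 10 mm clear of the rack's top.
- rack: orange tube rack, 170 x 56 x 45 mm, fixed; origin at the centre of its underside, x along its row of four holes (18.5 mm diameter, 40 mm deep, at x = -60, -20, +20, +60 mm). Three hold capped tubes (blue, yellow, green, in any order), one is empty.
- heater: beige dry-block heater, 250 (x) x 220 (y) x 85 mm, fixed; origin at the centre of its underside, front towards -x. Flat control deck at 85 mm with the temperature dial at x = -56, y = 0 mm. Behind it an aluminium block, top at 100 mm, with four wells at x = +60, y = -60, -20, +20, +60 mm; all but the one at -20 hold white-capped tubes standing 24 mm above the block.
- free_well (a point): centre of the mouth of the heater's one empty well, on the block's top face; axes of the heater. The well is a straight hole, 18.5 mm diameter, 42 mm deep with a flat floor and a chamfered rim. A tube fully home stands on the floor, foot 42 mm below this point, cap 8 mm clear of the block.
- knob: the dial's push-down stem; origin on the dial's axis, level with the deck while up, z up, turning with the dial. Up, it is locked. Pushed, it drops through 0.5 to 7.5 mm of slack (wear, different each time) at 1.5 to 2 N, then meets a spring: 3.8 N and 3 N more per mm. At 8.5 N the lock is free, at 10.5 N it meets a rubber buffer, 15 N is its limit. Let go, it springs up and locks.
- buffer (a joint): how far (m) the rubber buffer at the end of the dial's push is squeezed: 0 until the push reaches about 10.5 N, 0.5 mm at 15 N.
- dial_top (a point): centre of the top face of the dial's knob: black fluted round knob, 36 mm diameter, 30 mm tall, its lower edge 14 mm above the deck while up. A white pointer line runs from the centre of its top to the rim and down its side. Hard plastic; a pinch of 20 to 30 N turns it without slipping, but the hold may creep and the push fade while turning.
- dial (a joint): angle of the dial, rad: 0 at the bottom of its scale, growing clockwise from above; clicks every 0.3142 rad, stops at clicks 0 and 12, starts on one of 0 to 4. A click takes about 0.12 N m, then snaps on. At 0 the pointer line is 108 degrees counter-clockwise (from above) from the heater's x axis. 13 white ticks around it, one a click, every third longer; click 9 has a red dot.
- tube_yellow: yellow-capped tube in the rack, same shape as the blue-capped one; leave it
- tube_green: green-capped tube in the rack, same shape; leave it
- tube_w1: white-capped tube in the heater's well at local y = -60 mm, same shape as the blue-capped one; leave it
- tube_w2: white-capped tube in the well at local y = +20 mm; leave it
- tube_w3: white-capped tube in the well at local y = +60 mm; leave it
- beaker: glass beaker, 76 mm diameter, 100 mm tall; leave it
- marker: black and red marker pen, 125 mm long, lying on the bench; leave it

How it is judged:
At the end, for the whole second after the job is handed in: The blue-capped tube stands in the heater's empty well, foot within 2.5 mm of the well's floor and 4 mm of its axis, upright within 7 degrees and at rest; the dial rests within 0.08 rad of click 9 (2.827 rad), sprung up to within 1.5 mm of its full height (horizontal distance between tube_blue and free_well below 0.004 m and z of tube_blue in the frame of free_well below -0.0395 m and angle between tube_blue's own z axis and vertical below 0.12 rad and linear speed of tube_blue below 0.02 m/s and value of joint dial between 2.74743 and 2.90743 rad and velocity of joint dial between -0.1 and 0.1 rad/s and z of knob in the frame of heater above 0.0835 m); the robot touches nothing.
It fails at once if the dial was pushed harder than 15 N (buffer squeezed more than 0.55 mm) (value of joint buffer above 0.00055 m).
It fails at once if another tube was disturbed (moved more than 15 mm from where it stood) (distance of any of tube_yellow, tube_green, tube_w1, tube_w2, tube_w3 from where it was at the start of the episode above 0.015 m).
It fails at once if the beaker or the marker pen was disturbed (moved more than 15 mm from where it stood) (distance of any of beaker, marker from where it was at the start of the episode above 0.015 m).
It also fails if it takes over 72 s, if anything falls off the work surface, if the arm or the gripper's body presses on something with over 40 N, if the wrist force passes 120 N, or if a joint passes its speed limit or range.

## Working session

There is one attempt and no reset: what is moved stays moved. The work goes in short steps, Python scripts to look and compute and a shell command to move; the robot and the scene stay as the last step left them, time stands still between calls to the robot, and variables do not carry over. Pictures are saved under pics/ and viewed, at most 11 in all, crops included, and the job is handed in when it is done.

```bash
mkdir -p pics; cat > h.py <<'E'
from cell import manip
import cv2, numpy as np
def cal(n):
    c=manip.calibration(n); f=192/np.tan(np.radians(c["vertical_fov"])/2)
    K=np.array([[f,0,c["cx"]],[0,f,c["cy"]],[0,0,1]]); R=cv2.Rodrigues(np.array(c["rvec"],float))[0]
    return K,R,np.array(c["tvec"],float)
def ray(n,u,v):
    K,R,t=cal(n); d=R.T@np.linalg.solve(K,[u,v,1]); return -R.T@t,d
def onz(n,u,v,z):
    o,d=ray(n,u,v); return o+d*(z-o[2])/d[2]
def proj(n,p):
    K,R,t=cal(n); c=K@(R@np.asarray(p,float)+t); return c[:2]/c[2]
def tool(p,dwz=0):
    """shift to world TCP p in tool units"""
    s=manip.observe(); R=cv2.Rodrigues(np.array(s["orientation"],float))[0]
    return R.T@(np.array(p)-s["eef_pos"])/0.03
E
python3 - <<'E'
from h import *
for n in("side","top"):
    i=manip.snapshot(n); cv2.imwrite(f"pics/{n}0.png",i[:,:,::-1]); print(n,manip.calibration(n), cal(n)[1].T@-cal(n)[2])
print(manip.observe())
E
```

```text
side {'vertical_fov': 51.64712766493061, 'cx': 258.6591624568826, 'cy': 190.95484708398715, 'rvec': array([ 0.24910058, -2.83870067,  1.10574274]), 'tvec': array([0.49077373, 0.09535016, 0.83271626])} [0.37933268 0.57280046 0.68656626]
top {'vertical_fov': 53.50963646635224, 'cx': 254.57167294613424, 'cy': 188.77860056337568, 'rvec': array([ 2.10795727, -2.15008801,  0.20033907]), 'tvec': array([0.01059138, 0.50020857, 0.92138868])} [0.3258513  0.00834574 0.99650849]
{'t': 0.1, 'q': array([ 9.90001436e-01,  2.76519043e-01,  1.50602341e+00,  1.77668475e-05,
        1.36068593e+00, -1.21000608e-01]), 'dq': array([ 0.00108856, -0.00091332, -0.00243667, -0.00014953,  0.00155197,
       -0.00236236]), 'joint_efforts': array([ 1.25805586e-04, -4.17700803e+01, -2.46404386e+01, -3.10948062e-04,
        5.79209067e-03,  3.10125408e-06]), 'eef_pos': array([0.25496773, 0.51498224, 0.30312663]), 'orientation': array([-7.15771513e-01, -3.05837126e+00,  2.40300363e-03]), 'ft_force': array([-0.35648017,  0.07188011, -0.03646625]), 'ft_torque': array([ 0.01182785, -0.00442329, -0.00903579]), 'gripper_force': 0.0, 'gripper_width': 0.08516595476296498}
```

View pics/top0.png

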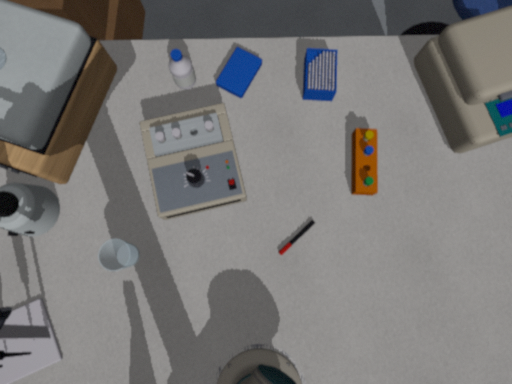

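View pics/side0.png

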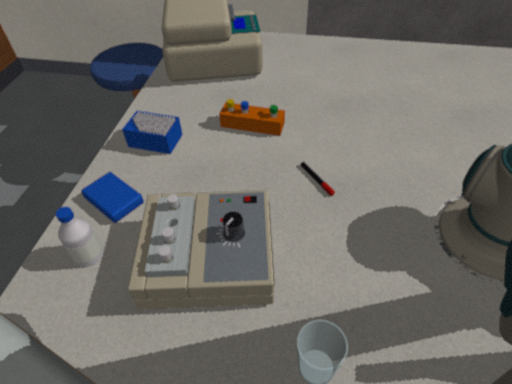

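The top view shows the heater around (195,160), its dial at (194,176), the rack at (365,160) with the blue cap at (368,150), the marker at (297,236) and the beaker at (118,254). The side view shows the dial at (233,225) and the blue cap at (245,105). I'll zoom in on these.

```bash
python3 - <<'E'
from h import *
t=cv2.imread("pics/top0.png"); s=cv2.imread("pics/side0.png")
z=lambda i,u,v,w,h,k:cv2.resize(i[v:v+h,u:u+w],None,fx=k,fy=k,interpolation=cv2.INTER_CUBIC)
a=z(t,135,100,115,120,3.4); b=z(s,130,180,150,125,2.66)
c=z(t,340,115,50,90,2); d=z(s,205,85,95,55,4)
o=np.zeros((600,800,3),np.uint8)
for im,x,y in((a,0,0),(b,395,0),(d,0,410-20),(c,500,410)):
    h,w=im.shape[:2]; h=min(h,600-y);w=min(w,800-x); o[y:y+h,x:x+w]=im[:h,:w]
cv2.imwrite("pics/z.png",o)
# caps / masks
for n,i in(("top",t),("side",s)):
    hsv=cv2.cvtColor(i,cv2.COLOR_BGR2HSV)
    for nm,lo,hi in(("blue",(105,120,60),(125,255,255)),("yellow",(22,150,80),(34,255,255)),("green",(45,120,40),(85,255,255)),("orange",(5,170,80),(19,255,255)),("red",(0,180,80),(4,255,255))):
        m=cv2.inRange(hsv,lo,hi); k,l,st,ce=cv2.connectedComponentsWithStats(m)
        print(n,nm,[(st[j].tolist(),ce[j].round(1).tolist()) for j in range(1,k) if st[j,4]>8 and 130<ce[j][0]<400])
E
```

```text
top blue [([216, 47, 46, 50, 1334], [238.6, 71.8]), ([170, 49, 12, 12, 110], [175.8, 54.6]), ([303, 48, 34, 53, 661], [316.3, 77.3]), ([365, 146, 8, 9, 52], [368.4, 150.0])]
top yellow [([364, 131, 10, 9, 65], [368.5, 134.8])]
top green [([365, 177, 8, 8, 53], [368.4, 180.5])]
top orange [([353, 129, 24, 66, 1126], [364.7, 162.8])]
top red [([229, 180, 5, 4, 18], [231.0, 181.7]), ([280, 243, 11, 11, 43], [285.2, 247.7])]
side blue [([233, 17, 13, 12, 130], [239.1, 23.0]), ([131, 48, 6, 4, 9], [134.0, 49.1]), ([156, 54, 4, 6, 10], [157.7, 56.3]), ([146, 57, 8, 4, 10], [149.4, 58.9]), ([241, 101, 7, 9, 43], [244.4, 104.8]), ([123, 117, 59, 36, 1136], [152.2, 137.7])]
side yellow [([227, 100, 7, 8, 49], [230.1, 103.3])]
side green [([271, 106, 6, 7, 41], [273.4, 109.1])]
side orange [([220, 103, 64, 32, 1324], [252.2, 119.5])]
side red [([322, 182, 12, 13, 51], [327.7, 187.9]), ([245, 197, 5, 5, 20], [247.0, 198.6])]
```

View pics/z.png

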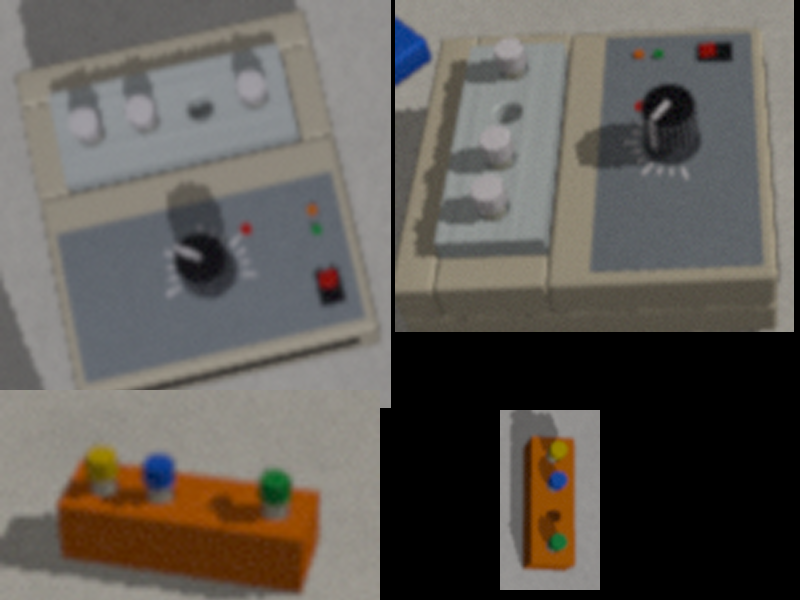

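The zoom shows the pointer aiming left and slightly up in the top view and the red dot on its right. The empty well's mouth is at top (193.8,131.8) and side (173.2,222.1).

```bash
python3 - <<'E'
from h import *
np.set_printoptions(precision=4,suppress=True)
T=lambda x,y:(135+x/3.4,100+y/3.4); S=lambda x,y:(130+(x-395)/2.66,180+y/2.66)
def tri(a,b):
    (o,d),(p,e)=ray("top",*a),ray("side",*b)
    M=np.array([d,-e]).T; k=np.linalg.lstsq(M,p-o,rcond=None)[0]
    x,y=o+d*k[0],p+e*k[1]; return (x+y)/2,np.linalg.norm(x-y)
print("caps: blue",tri((368.4,150),(244.4,104.8)),onz("top",368.4,150,.066),onz("side",244.4,104.8,.062))
for n,a,b in(("y",(368.5,134.8),(230.1,103.3)),("g",(368.4,180.5),(273.4,109.1))): print(n,tri(a,b),onz("top",*a,.066),onz("side",*b,.062))
w=onz("top",*T(200,108),.1);print("well",w,onz("side",*S(510,112),.1))
for a,b in(((85,122),(487,180)),((140,107),(495,133)),((250,85),(509,45))): print("w",onz("top",*T(*a),.118),onz("side",*S(*b),.118))
C=[onz("top",*T(*c),.085) for c in((82,385),(375,325),(300,15),(20,75))]
C=np.array(C)[:,:2]; ce=C.mean(0); print("corners",C,ce,[np.linalg.norm(C[i]-C[i-1]) for i in range(4)])
r=cv2.minAreaRect((C*1000).astype(np.float32));print(r)
xa=(C[2]+C[3]-C[0]-C[1]);print("yaw",np.degrees(np.arctan2(xa[1],xa[0])), np.degrees(np.arctan2(*(-(C[1]-C[0])*[-1,1])[[0,1]])))
print("dialtop",onz("top",*T(201,257),.129),"side",onz("side",*S(668,104),.129))
print("reddot",onz("top",*T(246,229),.085),onz("side",*S(640,106),.085))
print("pointer out",onz("top",*T(177,245),.129),onz("side",*S(655,120),.129))
# rack
for n in("top","side"):
  pass
t=cv2.imread("pics/top0.png");m=cv2.inRange(cv2.cvtColor(t,cv2.COLOR_BGR2HSV),(5,150,60),(34,255,255));m[:,:345]=0;m[:,385:]=0;m[:120]=0;m[200:]=0
print("rack",cv2.minAreaRect(cv2.findNonZero(m)))
E
```

```text
caps: blue (array([ 0.5907, -0.29  ,  0.0648]), np.float64(0.0010040145849886347)) [ 0.5909 -0.2897  0.066 ] [ 0.5911 -0.2937  0.062 ]
y (array([ 0.6313, -0.294 ,  0.0626]), np.float64(0.0016113766466190533)) [ 0.6311 -0.2929  0.066 ] [ 0.6307 -0.2945  0.062 ]
g (array([ 0.5118, -0.2845,  0.0637]), np.float64(0.0015143209712263149)) [ 0.5121 -0.2838  0.066 ] [ 0.5113 -0.2866  0.062 ]
well [0.6357 0.1476 0.1   ] [0.6336 0.1481 0.1   ]
w [0.6207 0.226  0.118 ] [0.6223 0.2175 0.118 ]
w [0.6311 0.1873 0.118 ] [0.63   0.1801 0.118 ]
w [0.646  0.1094 0.118 ] [0.6467 0.102  0.118 ]
corners [[0.4378 0.2315]
 [0.4767 0.0238]
 [0.7121 0.0761]
 [0.6689 0.283 ]] [0.5739 0.1536] [np.float64(0.23676854056779786), np.float64(0.21127056307606143), np.float64(0.24106853738225434), np.float64(0.2113727876505181)]
((572.8116455078125, 153.41246032714844), (243.74423217773438, 211.3558349609375), 12.510221481323242)
yaw 12.534260706561387 10.61807016092878
dialtop [0.519  0.1415 0.129 ] side [0.5174 0.1446 0.129 ]
reddot [0.5488 0.1159 0.085 ] [0.548  0.1161 0.085 ]
pointer out [0.5277 0.158  0.129 ] [0.5229 0.1594 0.129 ]
rack ((363.9999694824219, 161.0), (65.99998474121094, 23.999996185302734), 90.0)
```

```bash
python3 - <<'E'
from h import *
print(tool([.518,.143,.26]), manip.observe()["orientation"])
E
```

```text
[-13.3599025   -7.21845836   1.44639407] [-7.15771513e-01 -3.05837126e+00  2.40300363e-03]
```

```bash
python3 -m inch '[[-0.95,-0.515,0.1,0,0,0,1],[-0.95,-0.515,0.1,0,0,0,1],[-0.95,-0.515,0.1,0,0,0,1],[-0.95,-0.515,0.1,0,0,0,1],[-0.95,-0.515,0.1,0,0,0,1],[-0.95,-0.515,0.1,0,0,0,1],[-0.95,-0.515,0.1,0,0,0,1],[-0.95,-0.515,0.1,0,0,0,1],[-0.95,-0.515,0.1,0,0,0,1],[-0.95,-0.515,0.1,0,0,0,1],[-0.95,-0.515,0.1,0,0,0,1],[-0.95,-0.515,0.1,0,0,0,1],[-0.95,-0.515,0.1,0,0,0,1],[-0.95,-0.515,0.1,0,0,0,1],[0,0,0,0,0,0,0.7],[0,0,0,0,0,0,0.7],[0,0,0,0,0,0,0.7]]' 25
python3 - <<'E'
from h import *
print(manip.observe()["q"],manip.observe()["eef_pos"], manip.observe()["ft_force"],tool([.518,.143,.176]))
i=manip.snapshot("side"); cv2.imwrite("pics/s1.png",cv2.resize(i[100:310,100:340,::-1],None,fx=2.5,fy=2.5))
E
```

```text
t: 1.8
eef_pos: [0.5161, 0.1449, 0.2617]
orientation: [-0.715, -3.058, -0.0]
ft_force: [0.4, -0.3, -0.6]
gripper_width: 0.0599
gripper_force: 0.0
[ 1.43595794e-01  2.45815095e-01  1.65607816e+00  6.50892765e-04
  1.24078167e+00 -9.67953787e-01] [0.51608587 0.14492467 0.26166012] [ 0.41586065 -0.31616905 -0.63102972] [-0.08918027 -0.02890309  2.85523193]
```

View pics/s1.png

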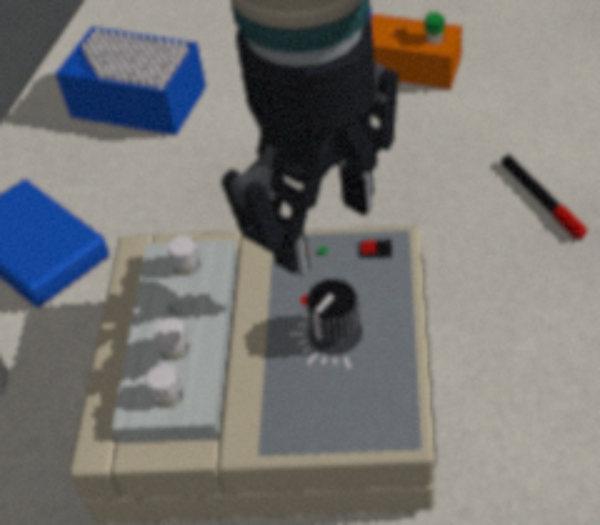

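The side view shows the open gripper above the dial at crop (333,305), with clear room either side of it. Next I descend and pinch.

```bash
python3 -m inch '[[-0.04,-0.03,0.7,0,0,0,0.7],[-0.04,0,0.7,0,0,0,0.7],[0,0,0.7,0,0,0,0.7],[0,0,0.7,0,0,0,0.7],[0,0,0,0,0,0,0.5],[0,0,0,0,0,0,0.5],[0,0,0,0,0,0,0.35],[0,0,0,0,0,0,0.35],[0,0,0,0,0,0,0.35],[0,0,0,0,0,0,0.35]]' 28
python3 - <<'E'
from h import *
s=manip.observe();print(s["ft_force"],s["ft_torque"])
i=manip.snapshot("side"); cv2.imwrite("pics/s2.png",cv2.resize(i[120:290,150:320,::-1],None,fx=3,fy=3))
E
```

```text
t: 2.85
eef_pos: [0.5188, 0.1428, 0.1787]
orientation: [0.716, 3.058, 0.002]
ft_force: [-1.5, 0.6, 1.4]
gripper_width: 0.0353
gripper_force: 30.0
[-1.54147952  0.61397907  1.40010556] [ 0.18108606  0.08360315 -0.03793553]
```

View pics/s2.png

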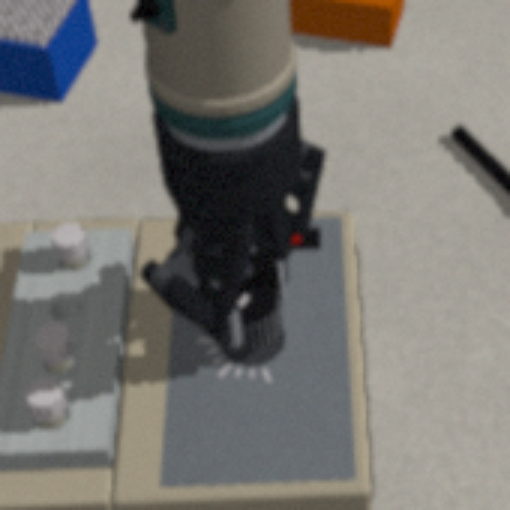

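```bash
python3 -m inch '[[0,0,0.03,0,0,0,0.3],[0,0,0.03,0,0,0,0.3],[0,0,0,0,0,0,0.3],[0,0,0,0,0,0,0.3]]' 28
```

```text
t: 3.3
eef_pos: [0.5188, 0.1428, 0.1761]
orientation: [0.716, 3.058, 0.001]
ft_force: [0.0, 1.5, 2.3]
gripper_width: 0.0349
gripper_force: 30.0
```

```bash
python3 -m inch '[[0,0,0.03,0,0,0,0.3],[0,0,0.03,0,0,0,0.3],[0,0,0,0,0,0,0.3],[0,0,0,0,0,0,0.3]]'
```

```text
t: 3.7
eef_pos: [0.5188, 0.1428, 0.1745]
orientation: [0.716, 3.058, 0.001]
ft_force: [0.3, 4.0, 3.7]
gripper_width: 0.035
gripper_force: 30.1
```

```bash
python3 -m inch '[[0,0,0.03,0,0,0,0.3],[0,0,0,0,0,0,0.3],[0,0,0,0,0,0,0.3]]'
```

```text
t: 4.0
eef_pos: [0.5188, 0.1428, 0.1739]
orientation: [0.716, 3.058, 0.001]
ft_force: [-0.3, 3.7, 6.0]
gripper_width: 0.0349
gripper_force: 30.4
```

```bash
python3 -m inch '[[0,0,0.03,0,0,0,0.3],[0,0,0.015,0,0,0,0.3],[0,0,0,0,0,0,0.3],[0,0,0,0,0,0,0.3]]'; python3 -c "
from h import *
print(manip.observe()['ft_force'])"
```

```text
t: 4.4
eef_pos: [0.5188, 0.1428, 0.1729]
orientation: [0.716, 3.058, 0.001]
ft_force: [-0.8, 3.4, 8.1]
gripper_width: 0.0353
gripper_force: 30.5
[-0.8018349   3.39537467  8.13033798]
```

```bash
python3 -m inch '[[0,0,0.03,0,0,0,0.3],[0,0,0,0,0,0,0.3],[0,0,0,0,0,0,0.3]]'
```

```text
t: 4.7
eef_pos: [0.5188, 0.1428, 0.1724]
orientation: [0.716, 3.058, 0.002]
ft_force: [-1.9, 2.7, 9.9]
gripper_width: 0.0352
gripper_force: 30.8
```

```bash
python3 -m inch '[[0,0,0.005,0,0,0.5,0.3],[0,0,0.005,0,0,0.5,0.3],[0,0,0,0,0,0.5,0.3],[0,0,0,0,0,0.5,0.3],[0,0,0,0,0,0.5,0.3],[0,0,0,0,0,0.5,0.3],[0,0,0,0,0,0,0.3]]';python3 -c "
from h import *
s=manip.observe();print(s['ft_torque'],s['q'][5])"
```

```text
t: 5.4
eef_pos: [0.5187, 0.1425, 0.1723]
orientation: [1.186, 2.908, 0.001]
ft_force: [-2.8, 2.4, 10.3]
gripper_width: 0.0347
gripper_force: 30.9
[ 0.46118981  0.32642944 -0.01402701] -0.6572203136958078
```

```bash
python3 -m inch '[[0,0,0.005,0,0,0.5,0.3],[0,0,0,0,0,0.5,0.3],[0,0,0.005,0,0,0.5,0.3],[0,0,0,0,0,0.5,0.3],[0,0,0,0,0,0.5,0.3],[0,0,0,0,0,0.5,0.3],[0,0,0,0,0,0,0.3]]';python3 -c "
from h import *
s=manip.observe();print(s['ft_torque'],s['q'][5])"
```

```text
t: 6.1
eef_pos: [0.5184, 0.1423, 0.1721]
orientation: [1.626, 2.687, 0.0]
ft_force: [-2.4, 2.3, 13.3]
gripper_width: 0.0348
gripper_force: 31.0
[ 0.32939488  0.49043943 -0.05857289] -0.34303714103915967
```

```bash
python3 -m inch '[[0,0,-0.01,0,0,0,0.3],[0,0,-0.005,0,0,0,0.3],[0,0,0,0,0,0,0.3]]'
```

```text
t: 6.4
eef_pos: [0.5184, 0.1423, 0.1723]
orientation: [1.625, 2.687, 0.0]
ft_force: [-3.0, 2.5, 12.0]
gripper_width: 0.0353
gripper_force: 30.9
```

```bash
python3 -m inch '[[0,0,-0.01,0,0,0,0.3],[0,0,-0.005,0,0,0.5,0.3],[0,0,0,0,0,0.5,0.3],[0,0,0,0,0,0.5,0.3],[0,0,0,0,0,0.5,0.3],[0,0,0,0,0,0.5,0.3],[0,0,0,0,0,0.5,0.3],[0,0,0,0,0,0,0.3]]';python3 -c "
from h import *
s=manip.observe();print(s['ft_torque'],s['q'][5])"
```

```text
t: 7.2
eef_pos: [0.5182, 0.1422, 0.1725]
orientation: [2.027, 2.4, -0.001]
ft_force: [-2.9, 2.5, 10.3]
gripper_width: 0.0347
gripper_force: 30.8
[0.34426924 0.35814046 0.0098347 ] -0.028884776469169742
```

```bash
python3 -m inch '[[0,0,0,0,0,0.5,0.3],[0,0,0,0,0,0.5,0.3],[0,0,0,0,0,0.5,0.3],[0,0,0,0,0,0.5,0.3],[0,0,0,0,0,0.5,0.3],[0,0,0,0,0,0.5,0.3],[0,0,0,0,0,0,0.3]]';python3 -c "
from h import *
s=manip.observe();print(s['ft_force'],s['ft_torque'],s['q'][5])"
```

```text
t: 7.9
eef_pos: [0.5179, 0.1422, 0.1724]
orientation: [2.378, 2.053, -0.002]
ft_force: [-3.5, 2.6, 11.6]
gripper_width: 0.0349
gripper_force: 30.8
[-3.51789163  2.58798479 11.62284156] [ 0.31610435  0.47001748 -0.06571539] 0.2852219973153578
```

```bash
python3 -m inch '[[0,0,-0.01,0,0,0.5,0.3],[0,0,0,0,0,0.5,0.3],[0,0,0,0,0,0.5,0.3],[0,0,0,0,0,0.5,0.3],[0,0,0,0,0,0.5,0.3],[0,0,0,0,0,0.5,0.3],[0,0,0,0,0,0,0.3]]';python3 -c "
from h import *
s=manip.observe();print(s['ft_torque'],s['q'][5])"
```

```text
t: 8.6
eef_pos: [0.5176, 0.1422, 0.1725]
orientation: [-2.669, -1.656, 0.003]
ft_force: [-3.1, 2.3, 9.3]
gripper_width: 0.0349
gripper_force: 30.8
[ 0.34156089  0.43061589 -0.04153206] 0.5994310686026821
```

```bash
python3 -m inch '[[0,0,0.005,0,0,0.5,0.3],[0,0,0,0,0,0.5,0.3],[0,0,0,0,0,0.5,0.3],[0,0,0,0,0,0.5,0.3],[0,0,0,0,0,0.5,0.3],[0,0,0,0,0,0.5,0.3],[0,0,0,0,0,0,0.3]]';python3 -c "
from h import *
s=manip.observe();print(s['ft_torque'],s['q'][5])
i=manip.snapshot('side'); cv2.imwrite('pics/s3.png',cv2.resize(i[120:290,150:320,::-1],None,fx=3,fy=3,interpolation=2))"
```

```text
t: 9.3
eef_pos: [0.5174, 0.1424, 0.1724]
orientation: [-2.896, -1.218, 0.003]
ft_force: [-3.5, 2.7, 10.6]
gripper_width: 0.035
gripper_force: 30.8
[ 0.39607489  0.56313937 -0.04003825] 0.9135591259945135
```

View pics/s3.png

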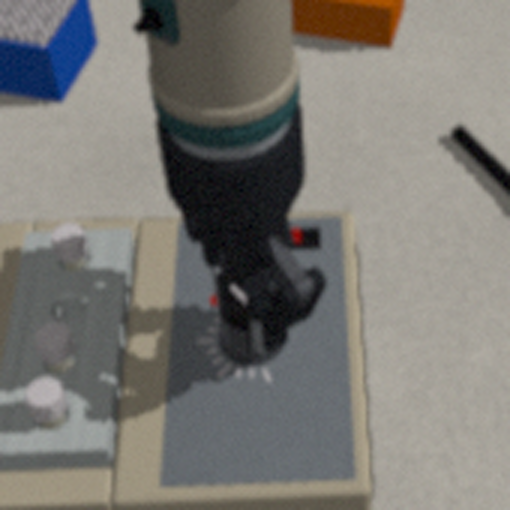

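The pads hide the pointer here. I'll release, back off and check it.

```bash
python3 -m inch '[[0,0,0,0,0,0,0.5],[0,0,0,0,0,0,0.7],[0,0,0,0,0,0,0.7],[0,0,-0.7,0,0,0,0.7],[0,0,-1,0,0,0,0.7],[0,0,-1,0,0,0,0.7],[0,0,-1,0,0,0,0.7]]';python3 -c "
from h import *
i=manip.snapshot('side'); j=manip.snapshot('top')
z=lambda i:cv2.resize(i[:,:,::-1],None,fx=6,fy=6,interpolation=2)
cv2.imwrite('pics/s4.png',np.hstack([z(i[190:260,200:265]),z(j[150:220,160:225])]))"
```

```text
t: 10.05
eef_pos: [0.5183, 0.1421, 0.2831]
orientation: [2.895, 1.219, -0.002]
ft_force: [0.9, 0.1, 0.2]
gripper_width: 0.06
gripper_force: 0.0
```

View pics/s4.png

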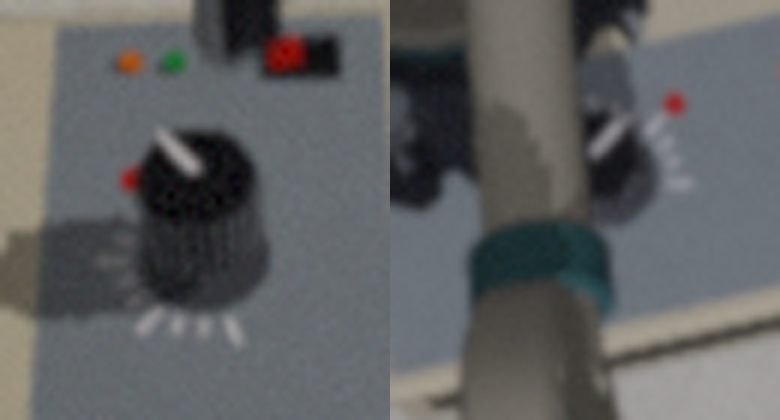

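The knob is up. In the side crop the pointer runs from (198,175) to (158,132), and in the top crop from (592,157) to (626,118). I'll check that angle, and work out the move to the tube at the same time.

```bash
python3 - <<'E'
from h import *
S=lambda x,y:onz("side",200+x/6,190+y/6,.129); T=lambda x,y:onz("top",160+(x-390)/6,150+y/6,.129)
for f,a,b in((S,(198,175),(158,132)),(T,(592,157),(626,118))):
    d=f(*b)-f(*a); w=np.degrees(np.arctan2(d[1],d[0])); print(w,(108-(w-12.2))/18, f(*a))
R=cv2.Rodrigues(np.array(manip.observe()["orientation"]))[0]
print("y dir",np.degrees(np.arctan2(R[1,1],R[0,1])),manip.observe()["q"],tool([.591,-.290,.22]))
E
```

```text
-42.12027885426927 9.017793269681626 [0.51671924 0.14469271 0.129     ]
-40.582052799238134 8.93233626662434 [0.51760372 0.14255157 0.129     ]
y dir -44.3475644835122 [ 1.38572707e-01  2.30045373e-01  1.61319208e+00 -7.21184094e-04
  1.29002669e+00  9.12763280e-01] [-8.68361904 11.741327    2.23074021]
```

The dial is on click 9. Next I go to the tube.

```bash
python3 -m inch '[[-0.7,0.95,0.1,0,0,0,0.7],[-0.7,0.95,0.1,0,0,0,0.7],[-0.7,0.95,0.1,0,0,0,0.7],[-0.7,0.95,0.1,0,0,0,0.7],[-0.7,0.95,0.1,0,0,0,0.7],[-0.7,0.95,0.1,0,0,0,0.7],[-0.7,0.95,0.1,0,0,0,0.7],[-0.7,0.95,0.1,0,0,0,0.7],[-0.7,0.95,0.1,0,0,0,0.7],[-0.7,0.95,0.2,0,0,0,0.7],[-0.7,0.95,0.2,0,0,0,0.7],[-0.7,0.95,0.2,0,0,0,0.7],[-0.3,0.3,0.2,0,0,0,0.7],[0,0,0,0,0,0,0.7]]' && python3 -m inch '[[0,0,0,0,0,0.93,0.7],[0,0,0,0,0,0.93,0.7],[0,0,0,0,0,0.93,0.7],[0,0,0,0,0,0.93,0.7],[0,0,0,0,0,0.93,0.7],[0,0,0,0,0,0.93,0.7],[0,0,0,0,0,0.93,0.7],[0,0,0,0,0,0.93,0.7],[0,0,0,0,0,0.93,0.7],[0,0,0,0,0,0,0.7]]'; python3 - <<'E'
from h import *
R=cv2.Rodrigues(np.array(manip.observe()["orientation"]))[0]
print("y dir",np.degrees(np.arctan2(R[1,1],R[0,1])),R[:,2],manip.observe()["q"],tool([.591,-.290,.126]))
E
```

```text
t: 11.55
eef_pos: [0.5861, -0.2908, 0.229]
orientation: [-2.894, -1.214, 0.004]
ft_force: [-0.7, 0.8, -0.8]
gripper_width: 0.0597
gripper_force: 0.0
t: 12.55
eef_pos: [0.5868, -0.2874, 0.2316]
orientation: [-3.138, 0.122, 0.001]
ft_force: [-0.3, -0.8, 1.0]
gripper_width: 0.0598
gripper_force: 0.0
y dir -94.46608329336716 [-7.91904213e-04  1.31435470e-03 -9.99998823e-01] [-5.62163539e-01  4.36867736e-01  1.43846078e+00  7.22949834e-04
  1.26763483e+00  1.08636379e+00] [0.15074241 0.08044484 3.5188831 ]
```

```bash
python3 -m inch '[[0.15,0.08,0.5,0,0,0,0.7],[0,0,0.7,0,0,0,0.7],[0,0,0.7,0,0,0,0.7],[0,0,0.7,0,0,0,0.7],[0,0,0.5,0,0,0,0.7],[0,0,0.4,0,0,0,0.7],[0,0,0,0,0,0,0.7],[0,0,0,0,0,0,0.7]]'; python3 - <<'E'
from h import *
s=manip.observe();print(s['eef_pos'],tool([.591,-.290,.126]))
i=manip.snapshot('side'); cv2.imwrite('pics/s5.png',cv2.resize(i[40:160,190:310,::-1],None,fx=4.5,fy=4.5,interpolation=2))
E
```

```text
t: 13.35
eef_pos: [0.5916, -0.2921, 0.1264]
orientation: [-3.139, 0.124, 0.0]
ft_force: [0.2, -0.3, -0.1]
gripper_width: 0.0596
gripper_force: 0.0
[ 0.59156688 -0.29205599  0.12637055] [-0.02423785 -0.0668276   0.01236892]
```

View pics/s5.png

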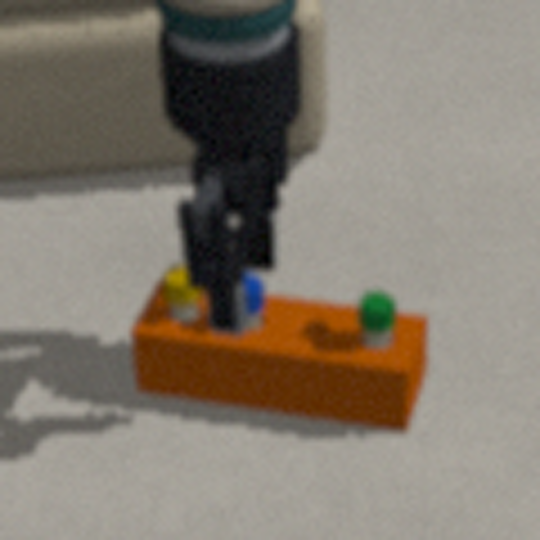

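```bash
python3 - <<'E'
from h import *
for p in([.5916,-.262,.055],[.5916,-.262,.075],[.591,-.29,.063]):
    u=proj("side",p); print(u,(u-[190,40])*4.5)
E
python3 -m inch '[[0,0,0,0,0,0,0.5],[0,0,0,0,0,0,0.3],[0,0,0,0,0,0,0.15],[0,0,0,0,0,0,0.1],[0,0,0,0,0,0,0.1],[0,0,0,0,0,0,0.1]]' 25
```

```text
[241.87680015 113.99252559] [233.44560069 332.96636513]
[241.48457963 107.69150805] [231.68060834 304.61178624]
[244.14239618 105.30588856] [243.64078279 293.87649853]
t: 14.0
eef_pos: [0.5917, -0.2923, 0.1273]
orientation: [3.139, -0.125, 0.002]
ft_force: [-0.9, 1.2, 4.0]
gripper_width: 0.02
gripper_force: 25.5
```

```bash
python3 -m inch '[[0,0,-0.3,0,0,0,0.1],[0,0,-0.6,0,0,0,0.1],[0,0,-0.8,0,0,0,0.1],[0,0,-0.8,0,0,0,0.1],[0,0,-0.8,0,0,0,0.1],[0,0,-0.8,0,0,0,0.1],[0,0,-0.8,0,0,0,0.1],[0,0,-0.5,0,0,0,0.1],[0,0,0,0,0,0,0.1]]' && python3 -m inch '[[0,0,0,0,0,-0.89,0.1],[0,0,0,0,0,-0.89,0.1],[0,0,0,0,0,-0.89,0.1],[0,0,0,0,0,-0.89,0.1],[0,0,0,0,0,-0.89,0.1],[0,0,0,0,0,-0.89,0.1],[0,0,0,0,0,-0.89,0.1],[0,0,0,0,0,-0.89,0.1],[0,0,0,0,0,-0.89,0.1],[0,0,0,0,0,-0.89,0.1],[0,0,0,0,0,-0.89,0.1],[0,0,0,0,0,-0.89,0.1],[0,0,0,0,0,-0.89,0.1],[0,0,0,0,0,-0.89,0.1],[0,0,0,0,0,-0.89,0.1],[0,0,0,0,0,-0.89,0.1],[0,0,0,0,0,-0.89,0.1],[0,0,0,0,0,-0.89,0.1],[0,0,0,0,0,-0.89,0.1],[0,0,0,0,0,-0.89,0.1]]'; python3 - <<'E'
from h import *
R=cv2.Rodrigues(np.array(manip.observe()["orientation"]))[0]
print("y dir",np.degrees(np.arctan2(R[1,1],R[0,1])),R[:,2],manip.observe()["q"],tool([.636,.148,.30]))
i=manip.snapshot('side'); j=manip.snapshot('top')
z=lambda i:cv2.resize(i[:,:,::-1],None,fx=3,fy=3,interpolation=2)
cv2.imwrite('pics/s6.png',np.hstack([z(i[0:150,180:300]),z(j[100:250,300:420])]))
E
```

```text
t: 14.9
eef_pos: [0.5921, -0.2927, 0.2914]
orientation: [3.136, -0.125, 0.007]
ft_force: [0.9, 0.5, -0.8]
gripper_width: 0.0195
gripper_force: 25.1
t: 16.9
eef_pos: [0.5908, -0.2919, 0.2869]
orientation: [-1.966, -2.447, 0.001]
ft_force: [-0.8, -0.4, -0.6]
gripper_width: 0.02
gripper_force: 25.2
y dir 12.455200186274816 [-0.00252608  0.00149302 -0.99999569] [-5.64417231e-01  4.12925255e-01  1.33768593e+00 -9.12295691e-05
  1.39391440e+00 -7.81783151e-01] [13.99569378  4.63277362 -0.41735139]
```

View pics/s6.png

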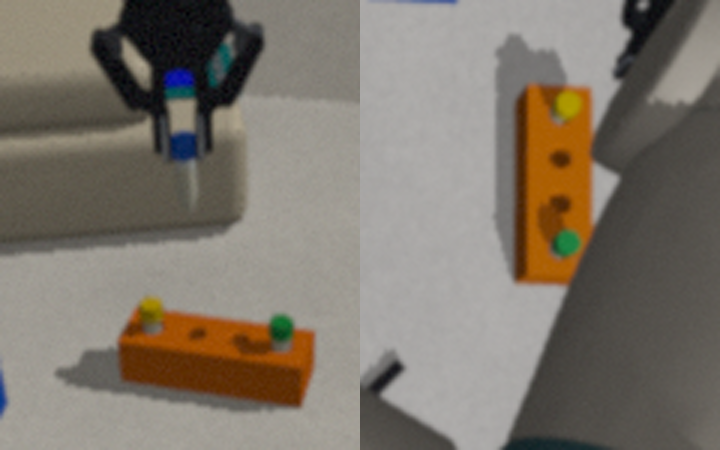

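The blue tube is held in the pads and its hole in the rack is empty. The yellow and green tubes haven't moved. I'll check it against the vertical after the carry.

```bash
python3 -m inch '[[0.93,0.31,-0.03,0,0,0,0.1],[0.93,0.31,-0.03,0,0,0,0.1],[0.93,0.31,-0.03,0,0,0,0.1],[0.93,0.31,-0.03,0,0,0,0.1],[0.93,0.31,-0.03,0,0,0,0.1],[0.93,0.31,-0.03,0,0,0,0.1],[0.93,0.31,-0.03,0,0,0,0.1],[0.93,0.31,-0.03,0,0,0,0.1],[0.93,0.31,-0.03,0,0,0,0.1],[0.93,0.31,-0.03,0,0,0,0.1],[0.93,0.31,-0.03,0,0,0,0.1],[0.93,0.31,-0.03,0,0,0,0.1],[0.93,0.31,-0.03,0,0,0,0.1],[0.93,0.31,-0.03,0,0,0,0.1],[0.93,0.31,-0.03,0,0,0,0.1],[0,0,0,0,0,0,0.1],[0,0,0,0,0,0,0.1],[0,0,0,0,0,0,0.1]]'; python3 - <<'E'
from h import *
s=manip.observe();R=cv2.Rodrigues(np.array(s["orientation"]))[0]
print("y dir",np.degrees(np.arctan2(R[1,1],R[0,1])),R[:,2],tool([.636,.148,.26]))
p=s["eef_pos"];c,f=proj("side",p+R[:,2]*.064),proj("side",p+R[:,2]*.122);print(c,f)
i=manip.snapshot('side'); 
m=cv2.inRange(cv2.cvtColor(i,cv2.COLOR_RGB2HSV),(105,120,60),(125,255,255));k,l,st,ce=cv2.connectedComponentsWithStats(m);print([(st[j].tolist(),ce[j].round(1)) for j in range(1,k) if st[j,4]>15])
u=int(c[0])-60;v=int(c[1])-50
print("crop",u,v); cv2.imwrite('pics/s7.png',cv2.resize(i[v:v+140,u:u+140,::-1],None,fx=4,fy=4,interpolation=2))
E
```

```text
t: 18.8
eef_pos: [0.6388, 0.1455, 0.3016]
orientation: [-1.973, -2.444, 0.002]
ft_force: [-0.2, 0.7, 0.6]
gripper_width: 0.02
gripper_force: 25.1
y dir 12.160708651054916 [-1.09307976e-03 -9.00643343e-04 -9.99998997e-01] [ 0.10261649 -0.07048713  1.38585833]
[155.83228937 168.32958668] [162.87544671 192.23630563]
[([233, 17, 13, 12, 129], array([239.1,  23. ])), ([150, 45, 12, 23, 110], array([156.1,  54.1])), ([91, 64, 7, 14, 56], array([93.6, 70.9])), ([164, 127, 10, 17, 98], array([168.7, 136.2])), ([144, 141, 11, 10, 67], array([148. , 145.8])), ([149, 161, 12, 14, 123], array([154.4, 167.6])), ([82, 172, 61, 50, 1699], array([112.2, 196.5])), ([56, 207, 17, 16, 193], array([ 64.3, 214.4]))]
crop 95 118
```

View pics/s7.png

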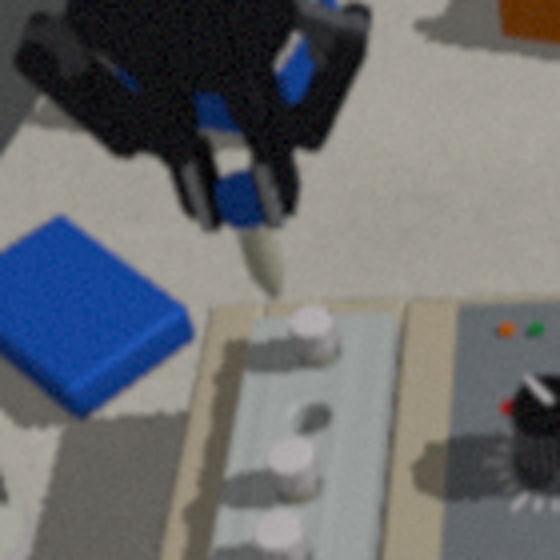

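The tube hangs upright. Its foot at pixel (162.8,191) is within about a pixel of the predicted (162.9,192.2). The well estimates agree on (0.6357, 0.1475), so I'll lower to just above the mouth.

```bash
python3 -m inch '[[0.1,-0.08,0.6,0,0,0,0.1],[0,0,0.6,0,0,0,0.1],[0,0,0.6,0,0,0,0.1],[0,0,0.4,0,0,0,0.1],[0,0,0.15,0,0,0,0.1],[0,0,0,0,0,0,0.1],[0,0,0,0,0,0,0.1],[0,0,0,0,0,0,0.1]]'; python3 - <<'E'
from h import *
print(manip.observe()["eef_pos"],tool([.6357,.1475,.18]))
E
```

```text
t: 19.65
eef_pos: [0.6366, 0.1487, 0.2327]
orientation: [1.971, 2.444, 0.002]
ft_force: [-0.4, 0.6, -0.3]
gripper_width: 0.0195
gripper_force: 25.2
[0.63658781 0.14874197 0.23268276] [-0.03395179 -0.04123343  1.75601692]
```

```bash
python3 -m inch '[[-0.03,-0.04,0,0,0,0,0.1],[0,0,0.2,0,0,0,0.1],[0,0,0.2,0,0,0,0.1],[0,0,0.2,0,0,0,0.1],[0,0,0.15,0,0,0,0.1],[0,0,0,0,0,0,0.1]]'; python3 -c "
from h import *
print(manip.observe()['eef_pos'],manip.observe()['ft_force'])"
```

```text
t: 20.25
eef_pos: [0.6351, 0.1481, 0.2082]
orientation: [-1.972, -2.445, -0.001]
ft_force: [0.7, 1.0, -0.5]
gripper_width: 0.0196
gripper_force: 25.1
[0.63506487 0.14810916 0.2081931 ] [ 0.65006916  0.98120028 -0.45682517]
```

No contact, and the foot is about 14 mm below the mouth. I'll continue down.

```bash
python3 -m inch '[[0,0,0.15,0,0,0,0.1],[0,0,0.15,0,0,0,0.1],[0,0,0.15,0,0,0,0.1],[0,0,0.15,0,0,0,0.1],[0,0,0.1,0,0,0,0.1],[0,0,0.05,0,0,0,0.1],[0,0,0,0,0,0,0.1]]'; python3 -c "
from h import *
print(manip.observe()['eef_pos'],manip.observe()['ft_force'],manip.observe()['ft_torque'])"
```

```text
t: 20.95
eef_pos: [0.6353, 0.1485, 0.1864]
orientation: [-1.972, -2.445, -0.003]
ft_force: [1.3, 5.6, 1.9]
gripper_width: 0.0196
gripper_force: 25.2
[0.63525897 0.14848017 0.18644184] [1.30162527 5.6104728  1.85566345] [ 1.0169059  -0.24720655  0.00271681]
```

```bash
python3 -m inch '[[0.04,0,0,0,0,0,0.1],[0,0,0.06,0,0,0,0.1],[0,0,0.06,0,0,0,0.1],[0,0,0,0,0,0,0.1]]'; python3 -c "
from h import *
print(manip.observe()['eef_pos'],manip.observe()['ft_force'],manip.observe()['ft_torque'])"
```

```text
t: 21.35
eef_pos: [0.6351, 0.1489, 0.1828]
orientation: [1.972, 2.445, 0.001]
ft_force: [1.4, 5.1, 1.0]
gripper_width: 0.0196
gripper_force: 25.1
[0.63506326 0.14894564 0.18284243] [1.41666501 5.13768356 1.02517835] [ 0.79575976 -0.36122495 -0.00827877]
```

```bash
python3 -m inch '[[0.04,0,0,0,0,0,0.1],[0,0,0.05,0,0,0,0.1],[0,0,0.04,0,0,0,0.1],[0,0,0,0,0,0,0.1],[0,0,0,0,0,0,0.1]]'; python3 -c "
from h import *
print(manip.observe()['eef_pos'],manip.observe()['ft_force'],manip.observe()['ft_torque'])"
```

```text
t: 21.85
eef_pos: [0.6348, 0.1496, 0.1804]
orientation: [1.971, 2.445, -0.0]
ft_force: [1.9, 2.1, 1.5]
gripper_width: 0.0198
gripper_force: 25.2
[0.63477893 0.14961716 0.18042917] [1.91407314 2.11793806 1.49394548] [ 0.22055621 -0.48683747  0.02570026]
```

```bash
python3 -m inch '[[0.01,0,0.03,0,0,0,0.1],[0,0,0.03,0,0,0,0.1],[0,0,0,0,0,0,0.1]]'; python3 -c "
from h import *
print(manip.observe()['eef_pos'],manip.observe()['ft_force'])"
```

```text
t: 22.15
eef_pos: [0.6348, 0.1499, 0.1802]
orientation: [1.971, 2.444, 0.001]
ft_force: [0.1, 1.0, 8.6]
gripper_width: 0.0196
gripper_force: 25.9
[0.63476903 0.14992542 0.1801861 ] [0.11990412 1.00954808 8.58419084]
```

The foot is on the floor at TCP height 0.180, as expected. I'll release and retreat.

```bash
python3 -m inch '[[0,0,-0.03,0,0,0,0.1],[0,0,0,0,0,0,0.4],[0,0,0,0,0,0,0.5],[0,0,0,0,0,0,0.5],[0,0,-0.4,0,0,0,0.5],[0,0,-0.8,0,0,0,0.5],[0,0,-1,0,0,0,0.5],[0,0,-1,0,0,0,0.5],[0,0,-1,0,0,0,0.5],[0,0,0,0,0,0,0.5],[0,0,0,0,0,0,0.5]]'; python3 - <<'E'
from h import *
i=manip.snapshot('side'); j=manip.snapshot('top')
z=lambda i:cv2.resize(i[:,:,::-1],None,fx=3.3,fy=3.3,interpolation=2)
cv2.imwrite('pics/s8.png',np.hstack([z(i[180:300,130:270]),z(j[100:220,140:240])]))
m=cv2.inRange(cv2.cvtColor(i,cv2.COLOR_RGB2HSV),(105,120,60),(125,255,255));k,l,st,ce=cv2.connectedComponentsWithStats(m)
for q in range(1,k):
    if st[q,4]>15: print(st[q],ce[q],onz("side",*ce[q],.116))
print(proj("side",[.635,.149,.116]),proj("side",[.635,.149,.120]))
E
```

```text
t: 23.25
eef_pos: [0.6345, 0.1502, 0.3067]
orientation: [1.971, 2.445, 0.002]
ft_force: [-0.3, 0.9, 0.1]
gripper_width: 0.0427
gripper_force: 0.0
[233  17  13  12 132] [239.09090909  22.93181818] [ 0.68191797 -0.65472571  0.116     ]
[154  46   8  19  77] [157.46753247  54.18181818] [ 0.87344728 -0.42424963  0.116     ]
[90 63 12 19 87] [94.91954023 72.03448276] [ 1.01058274 -0.30541932  0.116     ]
[168 125  12  18 136] [173.56617647 134.23529412] [ 0.70849016 -0.08284886  0.116     ]
[138 141  24  11 176] [148.48863636 145.88068182] [ 0.75033396 -0.03547076  0.116     ]
[  82  172   61   50 1700] [112.15647059 196.52882353] [0.76550254 0.11894191 0.116     ]
[ 56 207  17  16 200] [ 64.24  214.145] [0.83610472 0.17576529 0.116     ]
[165 210  12  13 121] [170.47933884 216.19834711] [0.6363105 0.1471814 0.116    ]
[170.82941989 217.04226897] [170.43386912 215.67982178]
```

View pics/s8.png

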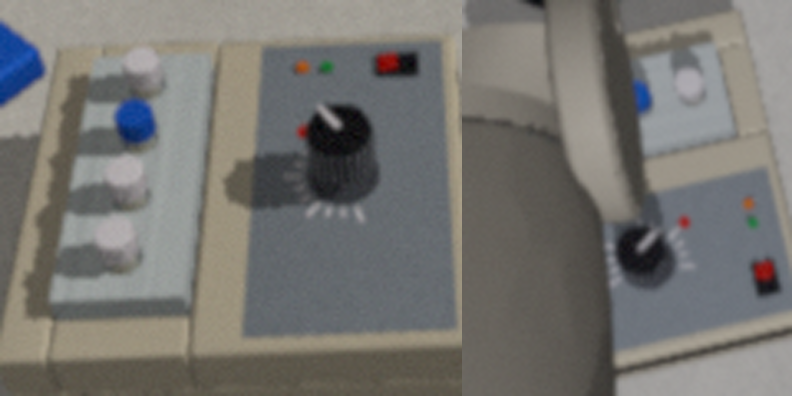

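The blue cap at crop (135,121) stands level with the white caps, and its pixel matches the fully home height. The dial's pointer is on the red dot and the gripper is clear of everything.

```bash
python3 -c "
from cell import manip
print(manip.close_job())"
```

```text
the job is handed in; nothing more can be done
None
```

The job is handed in at about 23 s on the robot's clock: the last pictures show the blue-capped tube seated on the well's floor and the dial sprung up on click 9 at the red dot, though hand-in returned no verdict.

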